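Set the tray sealer's length stop with the sprung gauge and lay a tray against it

TASK

Take the upright black knob of the sprung slide and draw the slide out until the stop block it pushes has its index finger level with the pointer on the scale rail; keep it there for a moment, then ease the slide fully home without letting it snap back, leaving the stop standing at the pointer. Then lay the small black tray upright on the metal bed, in the bay between slide and stop, square, centred across the bed and with its short end up against the stop, without pushing the stop off the pointer. Do not shift the pointer, and leave the other things on the table where they are.

Things in the scene. Friction and masses are not known exactly. Their poses are not given: they have to be found in the camera images.
- gauge: Fixed bed, aluminium plate 110 mm wide (x), top 18 mm above the table, from y = -55 to 200 mm. +y: the way the slide is drawn out; +x: from the knob side to the scale rail; z up. Origin: at table height on the bed's centre line, at the rear face of the homed slide. Grey spring housing 80 mm wide, 58 mm high at y = -48 to -6 mm. Steel scale rail at x = 62 to 78 mm, 30 mm high.
- knob (a point): Grip point of the slide's knob: an upright black cylinder 22 mm across, from 26 to 84 mm above the table, on its axis 66 mm up, at gauge x = -78 mm, y = 6 mm + slide. It stands on a flat arm 8 mm thick, clear on all sides, and moves along gauge y only.
- slide (a joint): How far the sprung slide is drawn out, m (0 home, 0.165 most). Steel crosshead 70 mm wide, 12 mm long (y), top 50 mm above the table; front face at gauge y = 12 mm + slide. The spring pulls it home with 3 N at home and 50 N/m more (9 N at 120 mm). Let go it snaps back, a fault (over 0.5 m/s); letting go in the last few mm is harmless.
- stop (a joint): Position of the stop, m. Steel block 70 mm wide (x), 14 mm long (y), top 56 mm above the table; near face at gauge y = 12 mm + stop. The slide touches it when slide = stop and then pushes it ahead; it does not follow the slide back but stays by friction (4 N) where it was left.
- pointer (a joint): Setting of the pointer on the scale rail, m, on the same scale as stop: the stop is at the pointer when stop = pointer. It must not be shifted (friction 8 N).
- stop_index (a point): Tip of the stop's index finger, a steel bar 3 mm thick sticking out 16 mm towards the rail; at gauge x = 51 mm, y = 19 mm + stop, 36 mm above the table (middle of the stop's 14 mm thickness). Its axes are those of the gauge.
- pointer_tip (a point): Tip of the pointer, a 3 mm thick dark finger on a dark 22 x 14 mm rider on the scale rail (top 47 mm above the table), at gauge x = 52 mm, y = 19 mm + pointer, 36 mm above the table. Its axes are those of the gauge.
- tray: The loose small open black tray: 56 mm wide (its x), 80 mm long (its y), 40 mm high, walls and floor 4 mm, about 0.1 kg. Origin: centre of its underside. It lies with its length along gauge y on the bed; the two ends are alike.
- bowl: Bystander: round steel bowl, 100 mm across, 45 mm high; origin centre of underside.
- jar: Bystander: glass jar with steel cap, 60 mm across, 75 mm high; origin centre of underside.
- sauce: Bystander: amber sauce bottle, 60 mm across, 200 mm high; origin centre of underside.
- tape_roll: Bystander: ring of yellow tape lying flat, 90 mm across, 24 mm high; origin centre of underside.
- ladle: Bystander: spoon lying at the back of the table.
- cup: Bystander: white cup, 72 mm across, 70 mm high; origin centre of underside.

How it is judged (in metres and radians):
On the way, in this order (a step that is already met when the one before it is completed fails the run):
1. the slide is drawn out, touching the stop (within 4 mm), with the stop's index within 4 mm of the pointer, kept so for 0.4 s (y of stop_index in the frame of pointer_tip between -0.004 and 0.004 m and y of stop_index in the frame of knob below 0.023 m), for 0.4 s.
2. the slide is back home (within 4 mm) and the stop is still within 4 mm of the pointer (y of stop_index in the frame of pointer_tip between -0.004 and 0.004 m and value of joint slide below 0.004 m), for 0.2 s.
At the end, for the whole second after the job is handed in: The slide is home (within 4 mm), the stop's index is within 4 mm of the pointer, and the tray stands upright and at rest on the bed between slide and stop, its end within about 9 mm of the stop's near face, centred across the bed within 12 mm and square within 0.12 rad (all of step 2 and z of tray in the frame of gauge between 0.014 and 0.022 m and x of tray in the frame of gauge between -0.012 and 0.012 m and y of tray in the frame of stop_index between -0.056 and -0.044 m and angle between the y axis of tray and the y axis of gauge, either way round below 0.12 rad and angle between tray's own z axis and vertical below 0.06 rad and linear speed of tray below 0.02 m/s); the robot touches nothing.
It fails at once if the slide snaps back (faster than 0.5 m/s) (velocity of joint slide below -0.5 m/s).
It fails at once if the pointer is shifted by more than 4 mm (distance of pointer_tip from where it was at the start of the episode above 0.004 m).
It fails at once if another thing on the table (bowl, jar, bottle, tape roll, spoon, cup) is moved by more than 40 mm (distance of any of bowl, jar, sauce, tape_roll, ladle, cup from where it was at the start of the episode above 0.04 m).
It also fails if it takes over 58 s, if anything falls off the work surface, if the arm or the gripper's body presses on something with over 40 N, if the wrist force passes 120 N, or if a joint passes its speed limit or range.

ROBOT

A 6-joint arm with a two-finger parallel gripper is mounted at the origin on the work surface. World frame = base frame: x ahead of the robot, y to its left, z up, the work surface at z = 0. Lengths are in mm, angles in degrees, forces in N, time in s.
With the tool pointing down it reaches from about 300 to 850 mm from the base axis. Payload 4.2 kg.
Tool frame: the origin (TCP) lies at the very end of the fingers, on their centre line; the grasp point (between the pads) lies 19 mm behind it (hold_point_z is the z of the grasp point in the tool frame, in mm); z points along the fingers, y is the direction in which the jaws open and shut (so a half turn about z gives the same grasp; the last joint's range is limited). The gripper opens to 91 mm and grips with 3 to 60 N. Pads are 32 mm wide; open, the fingers measure 118 mm over their backs; the gripper's body (76 mm by 178 mm) begins 60 mm behind the grasp point.
Start: joints at [-78.209, 18.312, 89.639, -0, 72.044, -1.146], TCP at [128.736, -560.42, 213.976] pointing down, gripper open.
Joint ranges: [-177.97, 177.97], [-48.28, 115.42], [12.27, 149.76], [-77.06, 257.06], [2.81, 150.46], [-146.56, 146.56]. Speed limits (degrees/s): [147.25, 147.25, 180, 180, 180, 180].

INTERFACE

Orientations are given as [roll, pitch, yaw] about the fixed x, y, z axes, in that order (R = Rz(yaw) Ry(pitch) Rx(roll)).
In Python, from workcell import state, grab_frame, job_done, hold_point_z gives the robot as it stands. The module is installed in compiled form; this text tells all that it offers.
- The arm moves only by the shell command python3 -m creep 'ROWS' [FORCE]. ROWS is JSON, a list of rows, each a list of 7 numbers: the closure, from 0 (fully open) to 1 (shut), then the shift along the tool's x, y, z in mm, then the turn, a rotation vector about the tool's x, y, z in degrees. A call has 1 to 5 rows; each row shifts and turns the commanded pose from where the row before left it, along the tool's axes as they then stand; what a row does not reach is not made up. A row lasts 1/8 s, in which the tool goes at most 62.5 mm and 10.7 degrees, less where a joint would pass 70% of its speed; a pose out of reach is approached as far as the arm can. A call is refused whole if a number of a shift passes 62.5 or a number of a turn 10.7, either way. A call with a gripper value outside its range is refused whole. The fingers move at their own pace and stop on an object; FORCE is the grip in N (left out, the last holds). Time passes only in rows, so rows that do not move let the fingers close. It gives the time, the measured TCP pose, the force and the opening at its end, in the units of the state.
- state(): the state, without advancing time (a new reading comes with each control period).
- grab_frame(name): name is "scene" or "top" or "wrist"; returns a dict with "frame" (384x512x3 uint8, red, green, blue), "fx", "fy", "cx", "cy" (pixels), "k1" (the pictures are not rectified: a ray, as slopes to the right and down, at radius r is drawn at 1 + k1 r^2 times it, then the intrinsics apply), "view" (4x4, takes a point from world to camera coordinates). Camera axes: x right, y down, z forward; pixel columns grow to the right and rows downward; lengths in mm; the calibration is good to about 2 mm. A picture is of the moment at which its call begins. There is no depth.
- job_done(): hands the job in, once; it reports no verdict.
The state is a dict: "time_s": time; "qpos": joint angles; "qvel": joint speeds; "effort": joint torques, N m; "ee_pos": TCP position; "ee_rot": TCP orientation; "force": force on the tool from outside, world axes, zero at the start; "torque": the same for the moment, N m; "gripper_width": finger opening in mm.
Only numpy, scipy, OpenCV 4.12 (cv2) and the standard library are available. Lean on these libraries where they do the work, as an engineer would, in place of code of your own. Each camera call takes 0.05 s, during which the arm holds its last target.

## Working session

There is one attempt and no reset: what is moved stays moved. The work goes in short steps, Python scripts to look and compute and a shell command to move; the robot and the scene stay as the last step left them, time stands still between calls to the robot, and variables do not carry over. Pictures are saved under pics/ and viewed, and the job is handed in when it is done.

```bash
mkdir -p pics; cat > h.py <<'E'
import numpy as np, cv2
from workcell import state, grab_frame, job_done, hold_point_z
def save(name,fn,crop=None,scale=1):
    f=grab_frame(name); np.savez('pics/'+fn+'.npz',**{k:np.array(v) for k,v in f.items()})
    im=cv2.cvtColor(f['frame'],cv2.COLOR_RGB2BGR)
    if crop: im=im[crop[1]:crop[3],crop[0]:crop[2]]
    im=cv2.resize(im,None,fx=scale,fy=scale,interpolation=cv2.INTER_CUBIC)
    cv2.imwrite('pics/'+fn+'.png',im); return f
def load(fn): return dict(np.load('pics/'+fn+'.npz'))
def K(f): return np.array([[f['fx'],0,f['cx']],[0,f['fy'],f['cy']],[0,0,1]],float)
def D(f): return np.array([float(f['k1']),0,0,0])
def proj(f,P):
    V=np.array(f['view']); P=np.atleast_2d(np.array(P,float))
    r,_=cv2.Rodrigues(V[:3,:3]); return cv2.projectPoints(P.reshape(-1,1,3),r,V[:3,3].reshape(3,1),K(f),D(f))[0].reshape(-1,2)
def ray(f,uv):
    V=np.array(f['view']); n=cv2.undistortPoints(np.array(uv,float).reshape(-1,1,2),K(f),D(f)).reshape(-1,2)
    d=np.c_[n,np.ones(len(n))]@V[:3,:3]; o=-V[:3,:3].T@V[:3,3]; return o,d
def atz(f,uv,z):
    o,d=ray(f,uv); return o+d*((z-o[2])/d[:,2])[:,None]
E
python3 - <<'E'
from h import *
print(state(),hold_point_z)
for n in("scene","top","wrist"):
    f=save(n,n+'0',scale=1.5); V=f['view']; print(n,f['fx'],f['k1'],-V[:3,:3].T@V[:3,3])
E
```

```text
{'time_s': 0.0, 'qpos': array([-7.82098700e+01,  1.83521450e+01,  8.97073493e+01, -8.62923862e-04,
        7.20430313e+01, -1.14515774e+00]), 'qvel': array([-0.05601193, -0.07065899, -0.00388161, -0.09941802, -0.09758221,
        0.10911958]), 'effort': array([ 2.38963323e-03, -4.12458086e+01, -2.31976891e+01,  7.30707217e-02,
        4.59640310e-02, -1.34986253e-04]), 'ee_pos': array([ 128.61340413, -559.90920158,  213.10883633]), 'ee_rot': array([-1.79897478e+02, -1.22876994e-03,  1.29355534e+01]), 'force': array([-0.62778989,  0.8095278 ,  0.23741329]), 'torque': array([ 0.02614863, -0.01951693,  0.0022194 ]), 'gripper_width': 91.29439681658779} -18.8
scene 468.8986846826114 -0.09064334836412065 [ 963.77250107 -739.3537744  1093.41972138]
top 370.4052867462528 -0.0347689924397483 [506.51353086  16.38790618 999.93140959]
wrist 267.0465276610113 -0.0582376292308314 [ 208.19839535 -543.44589869  384.21729238]
```

View pics/scene0.png

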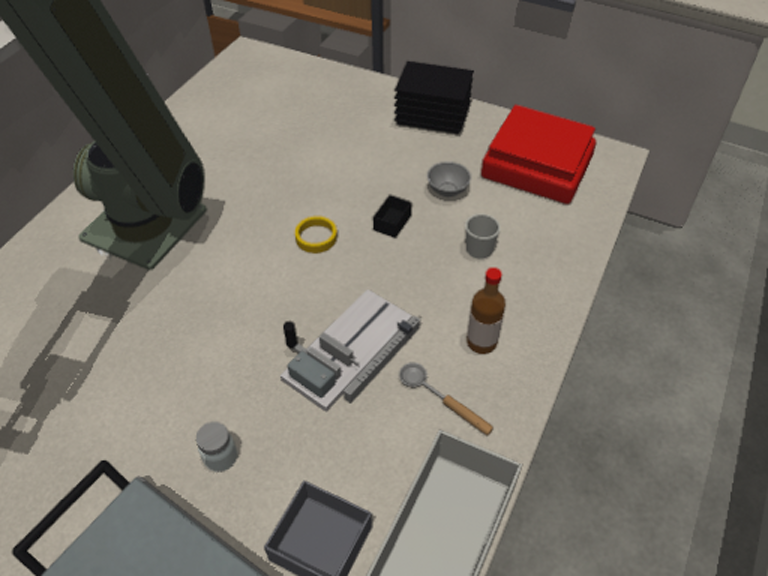

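View pics/top0.png

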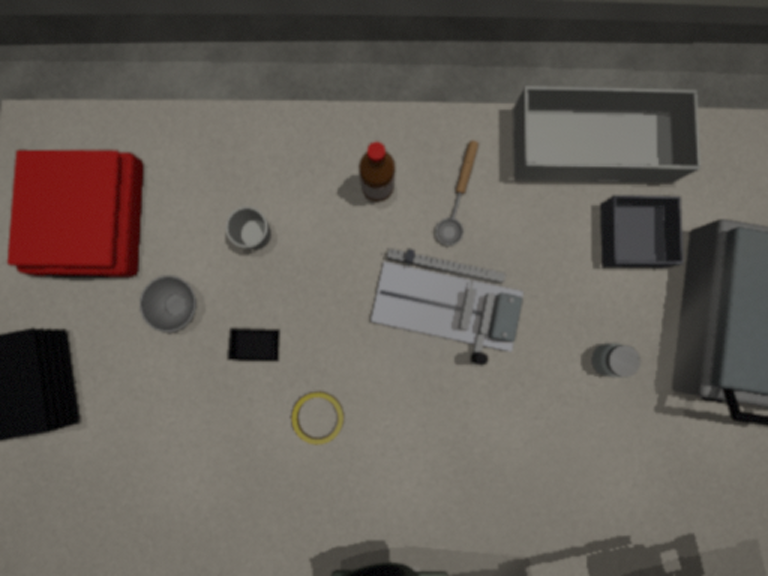

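Top view: gauge at about (445,305), knob (480,358), pointer (409,257), tray (254,345). The gauge's +y runs to the left in the image. I'll zoom in for the fit.

```bash
python3 - <<'E'
from h import *
f=load('top0');im=cv2.cvtColor(f['frame'],cv2.COLOR_RGB2BGR)
c=im[155:250,235:360];cv2.imwrite('pics/tz.png',cv2.resize(c,None,fx=6,fy=6,interpolation=cv2.INTER_CUBIC))
c=im[205:255,140:200];cv2.imwrite('pics/trz.png',cv2.resize(c,None,fx=8,fy=8,interpolation=cv2.INTER_CUBIC))
f=load('scene0');im=cv2.cvtColor(f['frame'],cv2.COLOR_RGB2BGR)
c=im[185:285,180:290];cv2.imwrite('pics/sz.png',cv2.resize(c,None,fx=6,fy=6,interpolation=cv2.INTER_CUBIC))
E
```

```text
(no output)
```

View pics/tz.png

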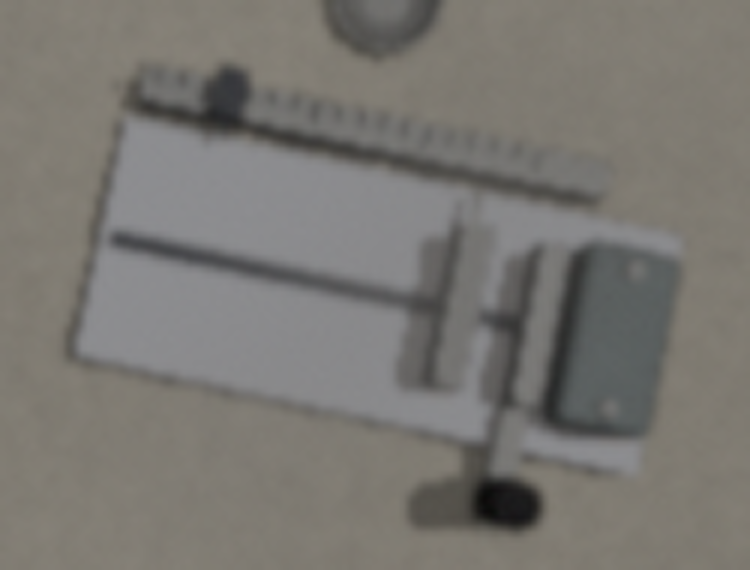

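View pics/trz.png

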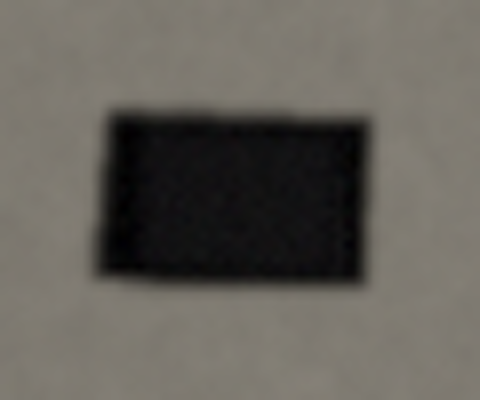

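View pics/sz.png

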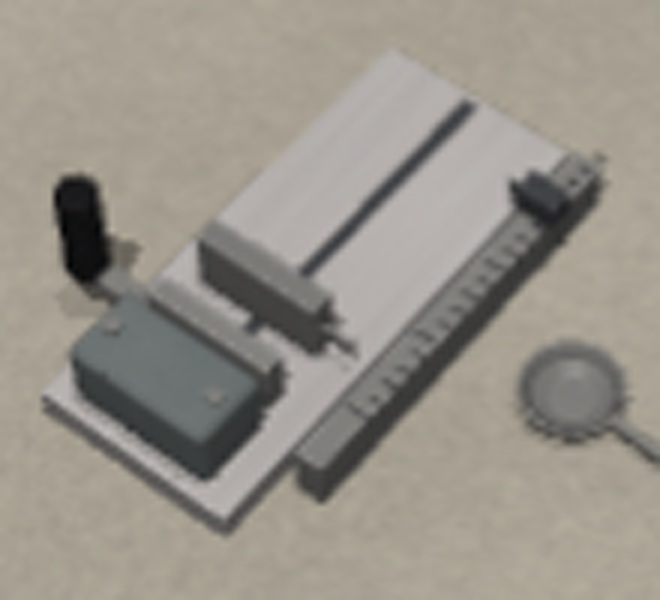

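```bash
cat > fit.py <<'E'
from h import *
from scipy.optimize import least_squares
T=load('top0');S=load('scene0')
def uz(l,s,x0,y0): return (np.array(l,float)+.5)/s-.5+np.array([x0,y0])
tb=uz([(75,355),(122,117),(682,240),(640,472)],6,235,155); tP=[(-55,200,18),(55,200,18),(55,-55,18),(-55,-55,18)]
sb=uz([(395,50),(45,405),(228,525)],6,180,185); sP=[(-55,200,18),(-55,-55,18),(55,-55,18)]
def W(p,P):
    c,s=np.cos(p[2]),np.sin(p[2]);P=np.array(P,float)
    return np.c_[p[0]+c*P[:,0]-s*P[:,1],p[1]+s*P[:,0]+c*P[:,1],P[:,2]]
def res(p): return np.r_[(proj(T,W(p,tP))-tb).ravel(),(proj(S,W(p,sP))-sb).ravel()]
def G(p,w):
    c,s=np.cos(p[2]),np.sin(p[2]);d=np.array(w)[:,:2]-p[:2]
    return np.c_[c*d[:,0]+s*d[:,1],-s*d[:,0]+c*d[:,1]]
r=least_squares(res,[500,-80,-.2]); p=r.x
if __name__=='__main__':
    print(p,np.degrees(p[2]));print(r.fun.reshape(-1,2).round(2))
    for q,w,n in((tb,tP,T),(sb,sP,S)):
        a=atz(n,q,18);print(G(p,a).round(1))
    # pointer/stop/knob
    print('top rider ctr z47',G(p,atz(T,uz([(228,95)],6,235,155),47)))
    print('scene rider top ctr',G(p,atz(S,uz([(545,192)],6,180,185),47)))
    print('scene tips pointer',G(p,atz(S,uz([(515,182)],6,180,185),36)), 'index',G(p,atz(S,uz([(355,350)],6,180,185),36)))
    print('top stop ctr',G(p,atz(T,uz([(467,305)],6,235,155),56)),'top index',G(p,atz(T,uz([(477,200)],6,235,155),36)))
    print('top ptr tip',G(p,atz(T,uz([(210,133)],6,235,155),36)))
    print('knob top scene',G(p,atz(S,uz([(78,188)],6,180,185),84)),'top',G(p,atz(T,uz([(508,505)],6,235,155),84)),W(p,[(-78,6,66)]))
    t=uz([(108,115),(368,118),(362,283),(97,280)],8,140,205); w=atz(T,t,40);print(w, w.mean(0))
E
python3 fit.py
```

```text
[ 5.51590881e+02 -1.68148765e+02 -1.91414702e-01] -10.967254550899943
[[-0.17 -0.18]
 [ 0.37 -0.87]
 [ 0.62 -2.21]
 [ 0.12 -0.28]
 [-1.3  -0.79]
 [-1.06 -1.94]
 [-0.53 -0.38]]
[[-55.4 199.5]
 [ 52.5 200.5]
 [ 48.8 -54.4]
 [-55.8 -54.8]]
[[-50.  199.9]
 [-48.5 -57.8]
 [ 56.8 -55. ]]
top rider ctr z47 [[ 67.28044834 156.68201716]]
scene rider top ctr [[ 72.89615357 156.29428508]]
scene tips pointer [[ 53.61294551 159.25888955]] index [[52.19146885 40.7086554 ]]
top stop ctr [[-1.9351023  39.34755723]] top index [[45.6241565  40.89560457]]
top ptr tip [[ 50.95376828 160.89527799]]
knob top scene [[-79.58133685   9.63287484]] top [[-81.46736101  11.23861669]] [[ 476.15695519 -147.41900845   66.        ]]
[[518.17987454 281.15907053  40.        ]
 [518.26716178 196.72259713  40.        ]
 [465.22196788 197.26239502  40.        ]
 [465.04507212 282.95596089  40.        ]] [491.67851908 239.52500589  40.        ]
```

View pics/wrist0.png

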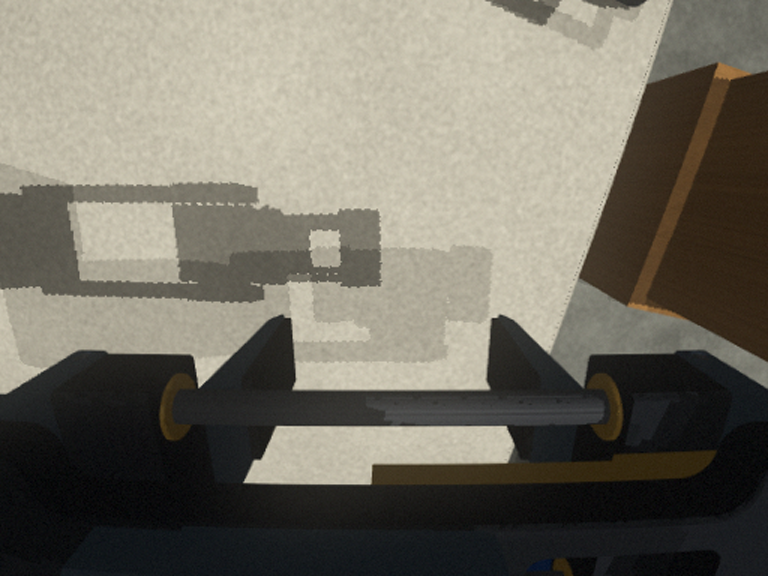

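```bash
python3 -m creep '[[0,0,0,0,0,0,8],[0,0,0,0,0,0,8],[0,0,0,0,0,0,8],[0,0,-40,0,0,0,0],[0,0,-60,0,0,0,0]]'; python3 -m creep '[[0,10,-60,0,0,0,0],[0,44,-58,0,0,0,0],[0,44,-58,0,0,0,0],[0,44,-58,0,0,0,0],[0,44,-58,0,0,0,0]]'
```

```text
time_s: 0.78
ee_pos: [148.0, -462.0, 213.3]
ee_rot: [-180.0, -0.0, -11.1]
force: [-0.0, 1.0, -0.1]
gripper_width: 91.3
time_s: 1.4
ee_pos: [356.9, -237.3, 214.0]
ee_rot: [180.0, -0.0, -11.1]
force: [-0.1, -1.0, 0.1]
gripper_width: 91.0
```

```bash
python3 -m creep '[[0,34,-50,10,0,0,0],[0,34,-50,20,0,0,0],[0,20,-50,20,0,0,0],[0,10,-25,10,0,0,0],[0,0,0,0,0,0,0]]'; python3 - <<'E'
from h import *
save('wrist','w1',scale=1.5); s=state();print(s['ee_pos'],s['ee_rot'],s['force'],s['time_s'])
E
```

```text
time_s: 2.02
ee_pos: [484.7, -85.2, 153.2]
ee_rot: [180.0, 0.1, -10.9]
force: [0.2, 0.3, -1.1]
gripper_width: 91.0
[484.43440421 -86.31241276 153.82210462] [ 1.79968293e+02  8.79042414e-02 -1.09533430e+01] [ 0.33772294 -0.42139618 -0.49266177] 2.075
```

View pics/w1.png

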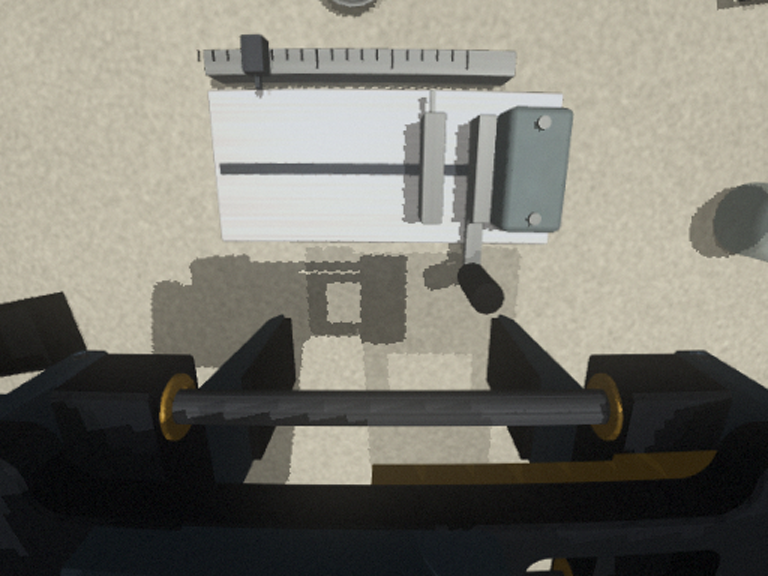

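Clean view: stop index tip at about (432,92), pointer tip (261,94), knob (482,288), bed corners (209,91), (562,94), (547,242), (222,240). I'll zoom and refine.

```bash
python3 - <<'E'
from h import *
f=load('w1');im=cv2.cvtColor(f['frame'],cv2.COLOR_RGB2BGR)
c=im[20:100,130:230];c2=im[20:215,270:390]
cv2.imwrite('pics/wa.png',cv2.resize(c,None,fx=7,fy=7,interpolation=cv2.INTER_CUBIC))
cv2.imwrite('pics/wb.png',cv2.resize(im[25:85,270:390],None,fx=6,fy=6,interpolation=cv2.INTER_CUBIC))
cv2.imwrite('pics/wc.png',cv2.resize(im[135:215,285:385],None,fx=7,fy=7,interpolation=cv2.INTER_CUBIC))
E
```

```text
(no output)
```

View pics/wa.png

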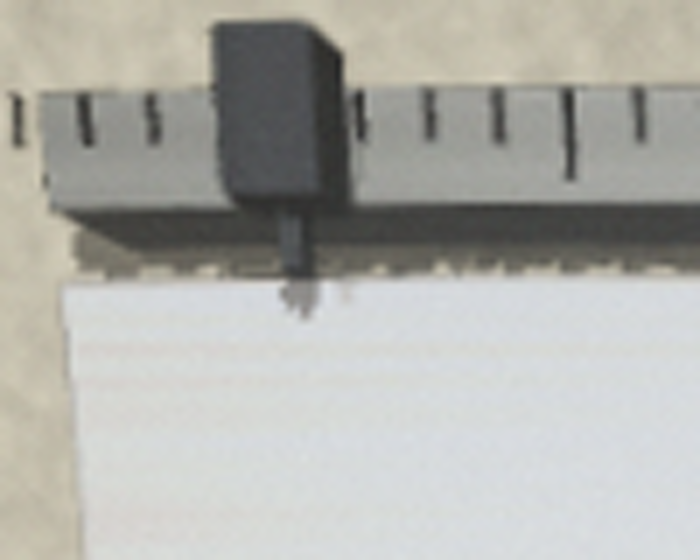

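View pics/wb.png

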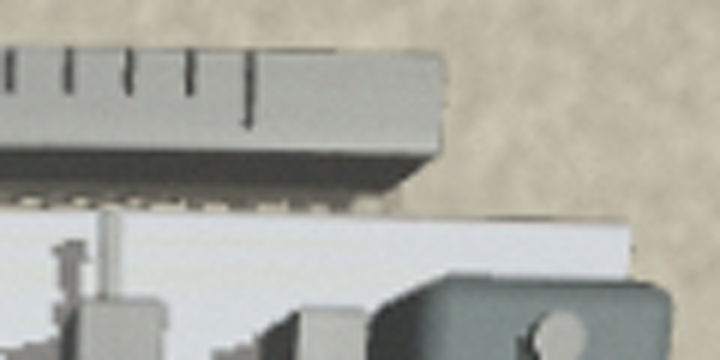

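View pics/wc.png

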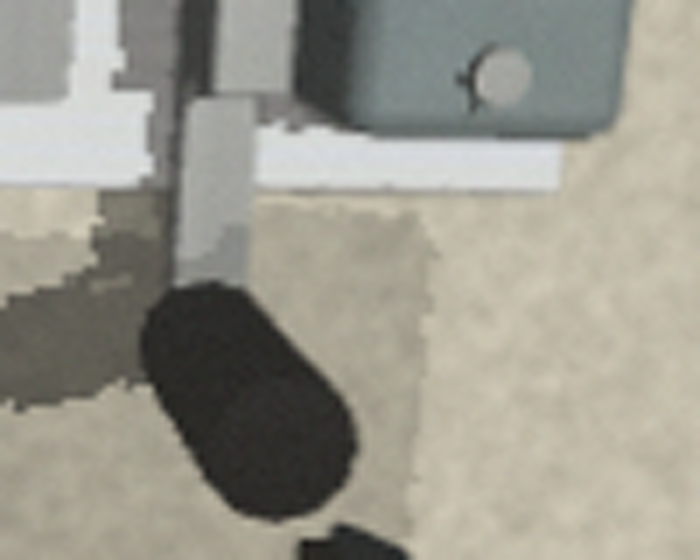

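```bash
cat > fit2.py <<'E'
from fit import *
F=load('w1')
wb=np.vstack([uz([(62,285)],7,130,20),uz([(630,222)],6,270,25),uz([(560,190)],7,285,135),uz([(222,240)],1.5,0,0)])
wP=[(55,200,18),(55,-55,18),(-55,-55,18),(-55,200,18)]
r2=least_squares(lambda p:(proj(F,W(p,wP))-wb).ravel(),p); q=r2.x
if __name__=='__main__':
    print(q,np.degrees(q[2]));print(r2.fun.reshape(-1,2).round(2)); print(G(q,atz(F,wb,18)).round(1))
    a=G(q,atz(F,uz([(299,280)],7,130,20),36)); b=G(q,atz(F,uz([(110,212)],6,270,25),36)); print('ptr',a,'idx',b,(a-b))
    print('rider top', G(q,atz(F,uz([(215,22),(318,25),(318,197),(235,197)],7,130,20),47)))
    print('knob top',G(q,atz(F,uz([(282,445)],7,285,135),84)),'bot',G(q,atz(F,uz([(207,345)],7,285,135),26)))
    print('stop top',G(q,atz(F,uz([(80,300),(163,300)],6,270,25),56)),'slide',G(q,atz(F,uz([(303,312),(365,312)],6,270,25),50)))
    print('knob world',W(q,[(-78,6,66)]),'old',W(p,[(-78,6,66)]), atz(F,uz([(282,445)],7,285,135),84))
E
python3 fit2.py
```

```text
[ 5.50765136e+02 -1.68743995e+02 -1.96467070e-01] -11.256733932590318
[[-1.35 -0.83]
 [ 1.38 -0.5 ]
 [ 0.57  0.79]
 [-0.62  1.2 ]]
[[ 54.1 198.6]
 [ 54.5 -53.5]
 [-54.1 -54.2]
 [-53.6 199.1]]
ptr [[ 51.16186716 156.36423091]] idx [[50.92624878 41.01698653]] [[  0.23561838 115.34724437]]
rider top [[ 81.8517837  162.30516137]
 [ 81.22172792 148.37766859]
 [ 59.79214337 149.68041183]
 [ 59.955679   161.11957242]]
knob top [[-77.51564423   6.27872739]] bot [[-79.19822244   5.14862194]]
stop top [[34.60585379 47.19142316]
 [34.77060605 34.22713291]] slide [[34.07620521 10.92328941]
 [34.26841542  0.92775458]]
knob world [[ 475.43690637 -147.63338455   66.        ]] old [[ 476.15695519 -147.41900845   66.        ]] [[ 475.96635342 -147.45456817   84.        ]]
```

```bash
python3 -m creep '[[0,3,40,0,0,0,0.3],[0,0,22,0,0,0,0],[0,0,0,20,0,0,0],[0,0,0,20,0,0,0],[0,0,0,0,0,0,0]]'; python3 - <<'E'
from h import *
save('wrist','w2',scale=1.5); s=state();print(s['ee_pos'],s['ee_rot'],s['force'],s['time_s'])
E
```

```text
time_s: 2.7
ee_pos: [474.0, -149.0, 113.8]
ee_rot: [180.0, 0.1, -11.5]
force: [-0.6, 0.7, 0.2]
gripper_width: 91.0
[ 474.99869958 -149.04201111  114.66400637] [ 1.79984176e+02  1.92425372e-02 -1.14531970e+01] [ 1.33041309 -0.1923985  -0.99560062] 2.75
```

View pics/w2.png

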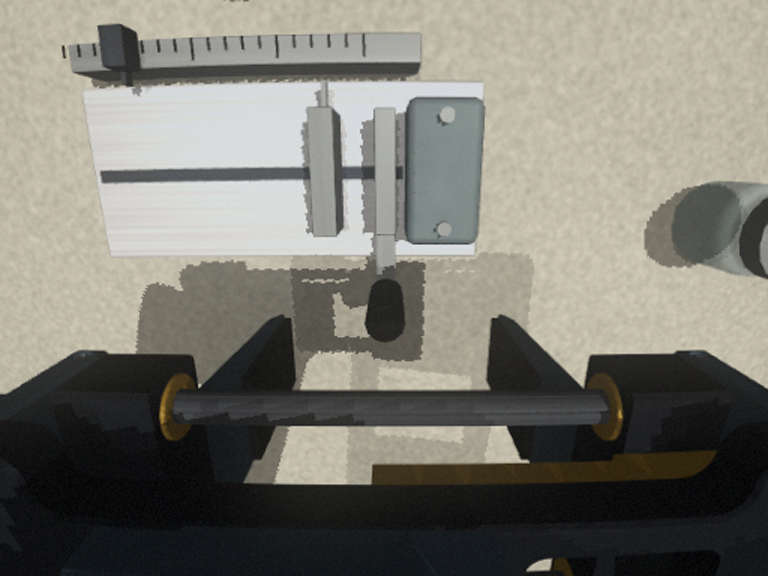

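```bash
python3 -m creep '[[0,0,-1,25,0,0,0],[0,0,0,25,0,0,0],[0,0,0,17,0,0,0],[0,0,0,0,0,0,0],[0.5,0,0,0,0,0,0]]' 30; python3 -m creep '[[1,0,0,0,0,0,0],[1,0,0,0,0,0,0],[1,0,0,0,0,0,0],[1,0,0,0,0,0,0]]' 30
```

```text
time_s: 3.38
ee_pos: [476.8, -147.6, 48.6]
ee_rot: [180.0, -0.1, -11.4]
force: [1.3, -0.2, 0.4]
gripper_width: 83.6
time_s: 3.88
ee_pos: [475.9, -147.1, 47.4]
ee_rot: [180.0, -0.0, -11.4]
force: [0.7, 0.5, 1.3]
gripper_width: 44.3
```

```bash
python3 -m creep '[[1,0,0,0,0,0,0],[1,0,0,0,0,0,0],[1,0,0,0,0,0,0]]' 30
```

```text
time_s: 4.25
ee_pos: [476.0, -146.1, 47.2]
ee_rot: [-179.9, 0.0, -11.4]
force: [2.1, 4.7, 1.0]
gripper_width: 21.1
```

```bash
python3 -m creep '[[1,0,-5,0,0,0,0],[1,0,-10,0,0,0,0],[1,0,-10,0,0,0,0],[1,0,-10,0,0,0,0],[1,0,-10,0,0,0,0]]' 30;python3 -m creep '[[1,0,-10,0,0,0,0],[1,0,-10,0,0,0,0],[1,0,-10,0,0,0,0],[1,0,-10,0,0,0,0],[1,0,-10,0,0,0,0]]' 30;python3 -m creep '[[1,0,-10,0,0,0,0],[1,0,-10,0,0,0,0],[1,0,-5,0,0,0,0],[1,0,0,0,0,0,0],[1,0,0,0,0,0,0]]' 30; python3 - <<'E'
from h import *
save('wrist','w3',scale=1.5); s=state();print(s['ee_pos'],s['ee_rot'],s['force'],s['time_s'])
f=save('top','t3',crop=(235,155,360,250),scale=6)
E
```

```text
time_s: 4.88
ee_pos: [484.6, -103.7, 47.3]
ee_rot: [179.8, -0.0, -11.3]
force: [-2.0, -9.5, -0.6]
gripper_width: 21.5
time_s: 5.5
ee_pos: [494.4, -55.3, 47.3]
ee_rot: [179.8, -0.0, -11.2]
force: [-1.6, -11.8, -1.2]
gripper_width: 21.2
time_s: 6.12
ee_pos: [499.4, -30.5, 47.3]
ee_rot: [179.8, -0.0, -11.3]
force: [-0.4, -9.3, -0.0]
gripper_width: 21.5
[499.34801665 -30.44298401  47.25708209] [ 1.79839925e+02 -1.58129383e-02 -1.12642289e+01] [-1.08597405 -8.42558732 -0.40790496] 6.175
```

View pics/w3.png

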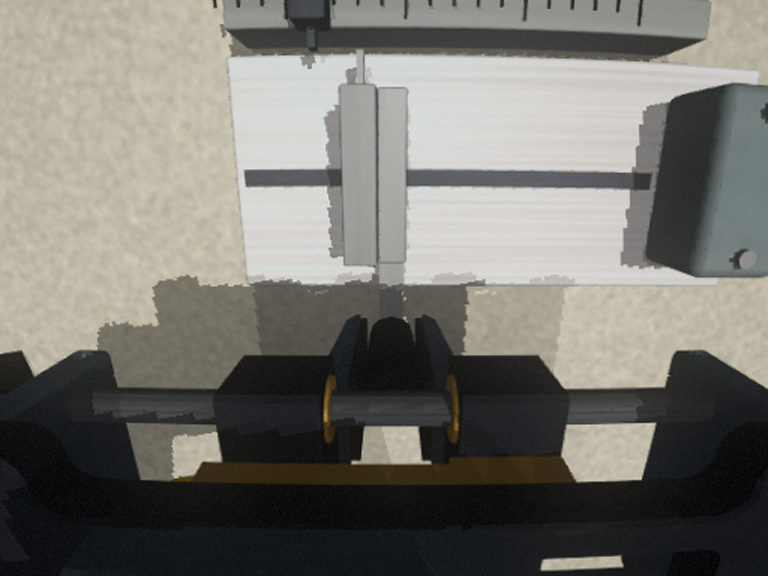

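The slide is touching the stop; index tip at about (360,52) and pointer tip at about (312,48). I'll measure the gap.

```bash
python3 - <<'E'
from h import *
f=load('w3');im=cv2.cvtColor(f['frame'],cv2.COLOR_RGB2BGR)
cv2.imwrite('pics/wd.png',cv2.resize(im[0:70,140:260],None,fx=6.5,fy=6.5,interpolation=cv2.INTER_CUBIC))
E
```

```text
(no output)
```

View pics/wd.png

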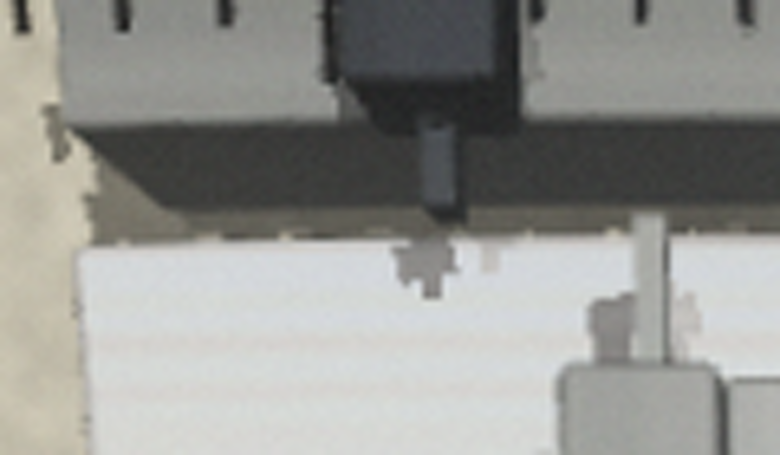

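```bash
python3 - <<'E'
from fit2 import *
f=load('w3')
a=G(q,atz(f,uz([(442,208)],6.5,140,0),37.5)); b=G(q,atz(f,uz([(649,214)],6.5,140,0),37.5)); print(a,b,a-b)
print(state()['time_s'],state()['ee_pos'])
c=G(q,atz(f,uz([(75,250)],6.5,140,0),18));print('corner',c)
E
```

```text
[[ 52.37726094 156.40130991]] [[ 51.69369535 136.91603128]] [[ 0.68356559 19.48527863]]
6.225 [499.35049691 -30.44716499  47.26967916]
corner [[ 54.25009392 198.91512553]]
```

```bash
python3 -m creep '[[1,0,-6,0,0,0,0],[1,0,-6,0,0,0,0],[1,0,-5,0,0,0,0],[1,0,-2.5,0,0,0,0],[1,0,0,0,0,0,0]]' 30; python3 - <<'E'
from h import *
f=save('wrist','w4'); s=state();print(s['ee_pos'],s['force'],s['time_s'])
im=cv2.imread('pics/w4.png'); cv2.imwrite('pics/w4z.png',cv2.resize(im[0:75,160:300],None,fx=5.5,fy=5.5,interpolation=cv2.INTER_CUBIC))
E
```

```text
time_s: 6.85
ee_pos: [503.0, -12.0, 47.3]
ee_rot: [179.8, -0.0, -11.2]
force: [-0.6, -12.5, -0.2]
gripper_width: 21.5
[503.05658299 -12.00499883  47.2608877 ] [ -1.9673869  -12.3219019   -0.32927889] 6.9
```

View pics/w4z.png

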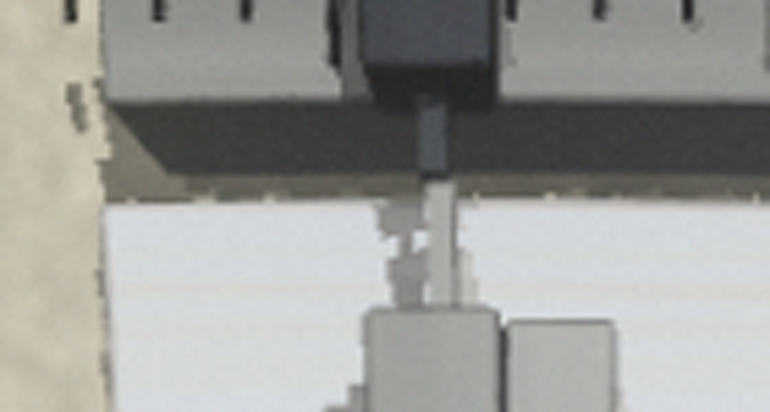

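```bash
python3 -m creep '[[1,0,-0.6,0,0,0,0],[1,0,0,0,0,0,0],[1,0,0,0,0,0,0],[1,0,0,0,0,0,0],[1,0,0,0,0,0,0]]' 30; python3 -m creep '[[1,0,0,0,0,0,0],[1,0,0,0,0,0,0],[1,0,4,0,0,0,0],[1,0,10,0,0,0,0],[1,0,10,0,0,0,0]]' 30;python3 -m creep '[[1,0,10,0,0,0,0],[1,0,10,0,0,0,0],[1,0,10,0,0,0,0],[1,0,10,0,0,0,0],[1,0,10,0,0,0,0]]' 30;python3 -m creep '[[1,0,10,0,0,0,0],[1,0,10,0,0,0,0],[1,0,10,0,0,0,0],[1,0,8,0,0,0,0],[1,0,4,0,0,0,0]]' 30; python3 - <<'E'
from h import *
f=save('wrist','w5',scale=1.5); s=state();print(s['ee_pos'],s['force'],s['time_s'])
E
```

```text
time_s: 7.52
ee_pos: [503.1, -11.7, 47.3]
ee_rot: [179.7, -0.0, -11.2]
force: [-0.7, -13.3, -0.3]
gripper_width: 21.2
time_s: 8.15
ee_pos: [498.6, -34.3, 47.3]
ee_rot: [179.9, -0.0, -11.3]
force: [0.1, -8.2, -1.1]
gripper_width: 21.4
time_s: 8.78
ee_pos: [488.8, -82.9, 47.3]
ee_rot: [179.9, -0.0, -11.3]
force: [-1.0, -5.0, -0.7]
gripper_width: 21.5
time_s: 9.4
ee_pos: [480.5, -123.9, 47.3]
ee_rot: [180.0, -0.0, -11.4]
force: [-1.2, -3.5, -1.3]
gripper_width: 21.1
[ 480.44989532 -124.08827864   47.27516553] [-1.87460935 -4.3040765  -0.40070899] 9.45
```

View pics/w5.png

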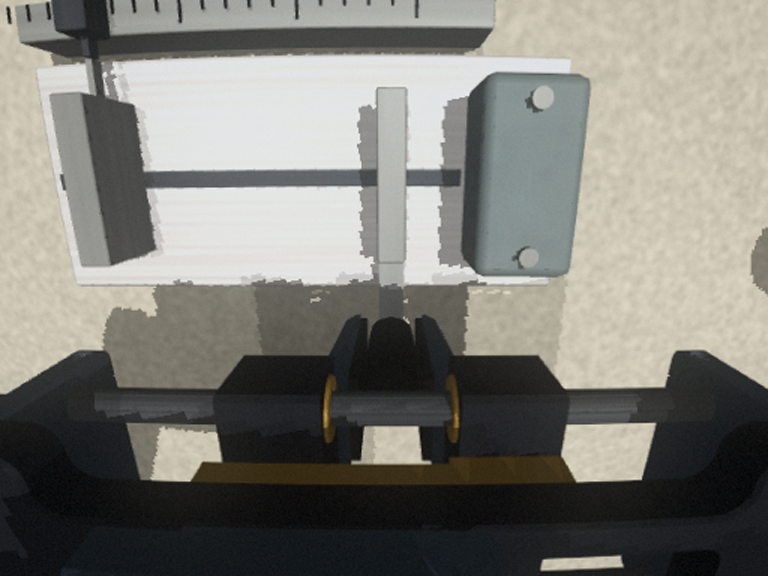

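The stop stayed at the pointer (fingers line up at about (95,80)). The slide has about 23 mm to go.

```bash
python3 -m creep '[[1,0,7,0,0,0,0],[1,0,7,0,0,0,0],[1,0,5,0,0,0,0],[1,0,2.5,0,0,0,0],[1,0,0,0,0,0,0]]' 30;python3 -m creep '[[1,0,1,0,0,0,0],[1,0,0.5,0,0,0,0],[1,0,0,0,0,0,0]]' 30
```

```text
time_s: 10.07
ee_pos: [476.3, -144.7, 47.3]
ee_rot: [-180.0, 0.0, -11.4]
force: [-1.6, -2.3, -0.6]
gripper_width: 21.3
time_s: 10.45
ee_pos: [476.1, -145.9, 47.3]
ee_rot: [-180.0, 0.0, -11.4]
force: [-0.9, -1.9, -1.3]
gripper_width: 21.2
```

```bash
python3 -m creep '[[1,0,0.7,0,0,0,0],[1,0,0.3,0,0,0,0],[1,0,0,0,0,0,0]]' 30; python3 -m creep '[[1,0,0.5,0,0,0,0],[1,0,0,0,0,0,0],[1,0,0,0,0,0,0]]' 30
```

```text
time_s: 10.82
ee_pos: [476.0, -146.1, 47.3]
ee_rot: [-179.9, 0.0, -11.4]
force: [1.2, 5.4, -1.2]
gripper_width: 21.6
time_s: 11.2
ee_pos: [476.0, -146.1, 47.3]
ee_rot: [-179.9, 0.0, -11.4]
force: [1.6, 7.9, -1.6]
gripper_width: 21.7
```

```bash
python3 -m creep '[[1,0,-1.5,0,0,0,0],[0.6,0,0,0,0,0,0],[0.4,0,0,0,0,0,0],[0.4,0,0,0,0,0,0],[0.4,0,0,0,0,0,0]]' 30; python3 -m creep '[[0.2,0,0,0,0,0,0],[0,0,0,0,0,0,0],[0,0,0,-20,0,0,0],[0,0,0,-40,0,0,0],[0,0,0,-50,0,0,0]]'; python3 - <<'E'
from h import *
save('wrist','w6',scale=1.5); s=state();print(s['ee_pos'],s['ee_rot'],s['force'],s['time_s'],s['gripper_width'])
E
```

```text
time_s: 11.82
ee_pos: [476.1, -146.2, 47.4]
ee_rot: [180.0, -0.0, -11.4]
force: [-0.4, 0.6, -0.6]
gripper_width: 54.5
time_s: 12.45
ee_pos: [475.3, -145.8, 157.7]
ee_rot: [-180.0, 0.1, -11.4]
force: [0.5, -0.5, 0.2]
gripper_width: 91.0
[ 479.56717969 -147.15345302  164.88876321] [179.91483455  -0.66394339 -11.3574771 ] [ 2.76327489 -0.28606525  3.53153401] 12.5 91.13758480433944
```

View pics/w6.png

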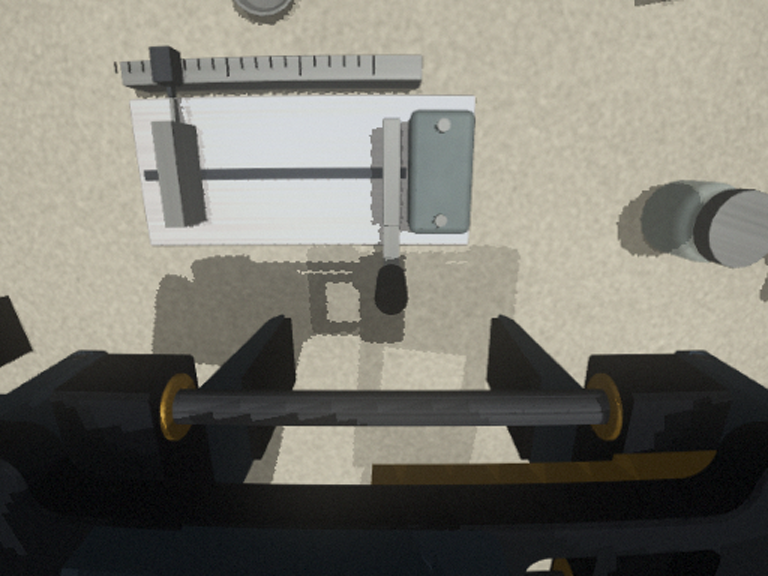

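Slide is home, knob free at (391,288), stop still level with the pointer. Now to the tray.

```bash
python3 -m creep '[[0,0,0,-20,0,0,-10],[0,0,0,0,0,0,-10.6],[0,0,0,0,0,0,-10.6],[0,0,0,0,0,0,-10.6],[0,0,0,0,0,0,-10.6]]'; python3 -m creep '[[0,0,0,0,0,0,-10.6],[0,0,0,0,0,0,-10.6],[0,0,0,0,0,0,-10.6],[0,0,0,0,0,0,-10.6],[0,0,0,0,0,0,-6.6]]';  python3 -m creep '[[0,40,0,0,0,0,0],[0,60,4,0,0,0,0],[0,60,4,0,0,0,0],[0,60,4,0,0,0,0],[0,40,4,0,0,0,0]]'; python3 -m creep '[[0,25,0,0,0,0,0],[0,0,0,0,0,0,0],[0,0,0,0,0,0,0]]'; python3 - <<'E'
from h import *
save('wrist','w7',scale=1.5); s=state();print(s['ee_pos'],s['ee_rot'],s['force'],s['time_s'],s['gripper_width'])
E
```

```text
time_s: 13.12
ee_pos: [476.0, -146.0, 177.1]
ee_rot: [180.0, 0.0, 41.4]
force: [0.1, -0.7, -0.1]
gripper_width: 91.5
time_s: 13.75
ee_pos: [476.0, -146.0, 177.1]
ee_rot: [-180.0, 0.0, 90.3]
force: [0.4, 0.2, -0.6]
gripper_width: 91.3
time_s: 14.38
ee_pos: [491.7, 116.4, 177.2]
ee_rot: [180.0, -0.0, 90.1]
force: [0.6, -0.3, 0.0]
gripper_width: 91.4
time_s: 14.75
ee_pos: [491.7, 138.3, 177.1]
ee_rot: [-180.0, 0.0, 90.0]
force: [-0.2, -0.7, -0.0]
gripper_width: 91.4
[491.76880199 138.06828913 177.18429227] [-1.79986657e+02  3.45203024e-02  8.99937517e+01] [-0.66731834 -0.74942162 -0.71468429] 14.8 91.27643520819737
```

View pics/w7.png

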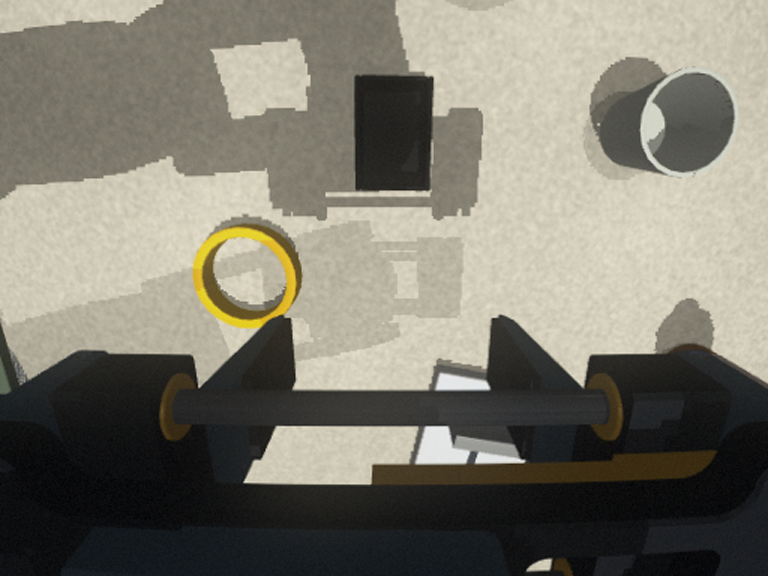

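Tray corners at (356,76), (433,77), (430,190), (355,188).

```bash
python3 - <<'E'
from fit import *
f=load('w7')
w=atz(f,uz([(355.5,75.5),(433.5,77),(430.5,190.5),(355,188.5)],1.5,0,0),40);print(w.round(1),w.mean(0))
d=w[1]-w[2]+w[0]-w[3];print(np.degrees(np.arctan2(d[0],d[1])),np.linalg.norm(d[:2])/2)
E
```

```text
[[466.8 281.6  40. ]
 [521.7 280.7  40. ]
 [521.6 202.   40. ]
 [464.9 203.4  40. ]] [493.7405416  241.94007361  40.        ]
0.7637439161277326 78.39634676190256
```

```bash
python3 -m creep '[[0,40,1.5,0,0,0,1],[0,45,0,20,0,0,0],[0,18,0,40,0,0,0],[0,0,0,40,0,0,0],[0,0,0,30,0,0,0]]'; python3 -m creep '[[0,0,0,25,0,0,0],[0,0,0,12,0,0,0],[0,0,0,0,0,0,0]]'; python3 - <<'E'
from h import *
save('wrist','w8',scale=1.5); s=state();print(s['ee_pos'],s['ee_rot'],s['force'],s['time_s'],s['gripper_width'])
E
```

```text
time_s: 15.42
ee_pos: [494.1, 240.8, 45.7]
ee_rot: [-179.9, 0.1, 89.0]
force: [0.2, 0.4, -0.1]
gripper_width: 91.2
time_s: 15.8
ee_pos: [494.4, 241.2, 10.0]
ee_rot: [-179.9, 0.0, 89.0]
force: [-0.2, 0.4, 0.6]
gripper_width: 91.4
[494.94654506 241.62077995  10.69735698] [ 1.79966634e+02 -8.47084227e-03  8.89920721e+01] [ 0.34281429 -0.22524132  0.20472094] 15.85 91.06227009528892
```

View pics/w8.png

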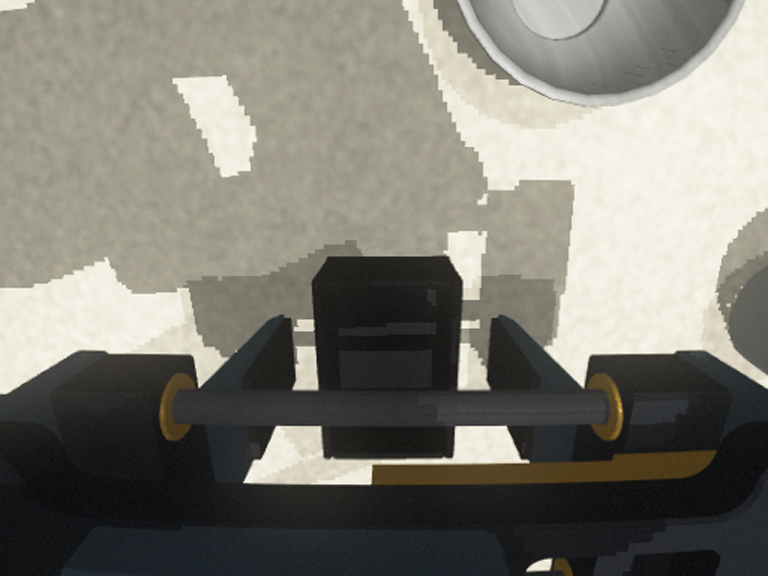

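The tray is centred between the fingers.

```bash
python3 -m creep '[[1,0,0,0,0,0,0],[1,0,0,0,0,0,0],[1,0,0,0,0,0,0],[1,0,0,0,0,0,0],[1,0,0,0,0,0,0]]' 15; python3 -m creep '[[1,0,0,0,0,0,0],[1,0,0,-10,0,0,0],[1,0,0,-30,0,0,0],[1,0,0,-40,0,0,0],[1,0,0,-30,0,0,0]]'; python3 - <<'E'
from h import *
save('wrist','w9',scale=1.5); s=state();print(s['ee_pos'],s['ee_rot'],s['force'],s['time_s'],s['gripper_width'])
E
```

```text
time_s: 16.48
ee_pos: [494.4, 242.0, 10.5]
ee_rot: [180.0, 0.0, 89.0]
force: [-0.9, -1.6, 2.4]
gripper_width: 55.7
time_s: 17.1
ee_pos: [494.8, 242.1, 122.2]
ee_rot: [179.9, -0.0, 89.0]
force: [0.5, 1.5, -0.5]
gripper_width: 56.1
[496.9298162  243.08662862 125.98753405] [179.54469007  -0.21223721  89.03712838] [0.98176468 0.78548113 1.98946943] 17.15 55.970905562571005
```

View pics/w9.png

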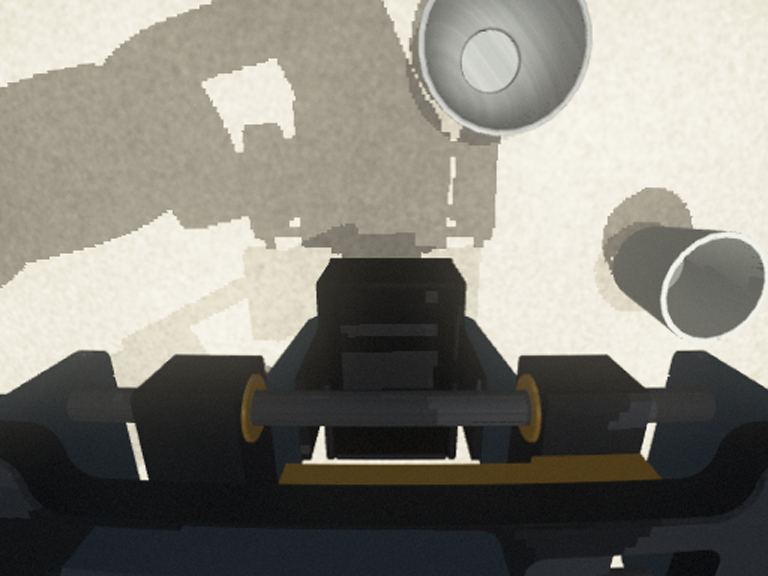

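```bash
python3 -m creep '[[1,0,0,0,0,0,5],[1,0,0,0,0,0,5.4],[1,-30,0,0,0,0,0],[1,-50,0,0,0,0,0],[1,-50,0,0,0,0,0]]'; python3 -m creep '[[1,-50,0,0,0,0,0],[1,-50,0,0,0,0,0],[1,-40,0,0,0,0,0],[1,-14,0,0,0,0,0],[1,0,0,0,0,0,0]]'; python3 - <<'E'
from h import *
s=state();print(s['ee_pos'],s['ee_rot'],s['force'],s['time_s'],s['gripper_width'])
f=load('top0'); print('bottle base', atz(f,[(252.5,126)],0),'top',atz(f,[(250.5,101)],200))
E
```

```text
time_s: 17.77
ee_pos: [468.3, 113.3, 120.0]
ee_rot: [180.0, 0.0, 78.7]
force: [0.3, -0.4, -0.6]
gripper_width: 55.7
time_s: 18.4
ee_pos: [438.5, -36.6, 120.3]
ee_rot: [180.0, -0.0, 78.5]
force: [1.3, -0.3, -1.4]
gripper_width: 55.7
[438.4919894  -36.63482146 120.29468217] [ 1.79991479e+02 -2.25382649e-02  7.85356338e+01] [ 1.34159595 -0.33108914 -1.37586198] 18.4 55.744438732600585
bottle base [[777.28439432  26.95404689   0.        ]] top [[779.79353006  29.97901636 200.        ]]
```

```bash
python3 -m creep '[[1,0,40,0,0,0,0],[1,0,50,0,0,0,0],[1,0,36,0,0,0,0],[1,0,10,0,0,0,0],[1,0,0,10,0,0,0]]';python3 -m creep '[[1,0,0,0,0,0,0],[1,0,0,0,0,0,0]]'; python3 - <<'E'
from h import *
save('wrist','w10',scale=1.5); s=state();print(s['ee_pos'],s['ee_rot'],s['force'],s['time_s'],s['gripper_width'])
f=save('scene','s10',crop=(150,100,350,300),scale=3)
E
```

```text
time_s: 19.02
ee_pos: [572.0, -62.2, 110.0]
ee_rot: [180.0, -0.0, 78.7]
force: [-0.1, -0.4, -1.0]
gripper_width: 55.9
time_s: 19.27
ee_pos: [570.7, -62.8, 110.3]
ee_rot: [-179.9, 0.0, 78.7]
force: [-0.2, -0.4, -0.3]
gripper_width: 55.4
[571.02710969 -62.99665636 110.55608726] [-1.79991208e+02  2.84545381e-03  7.86449058e+01] [-0.07134512 -0.03379725 -0.3607522 ] 19.325 55.82876553666973
```

View pics/w10.png

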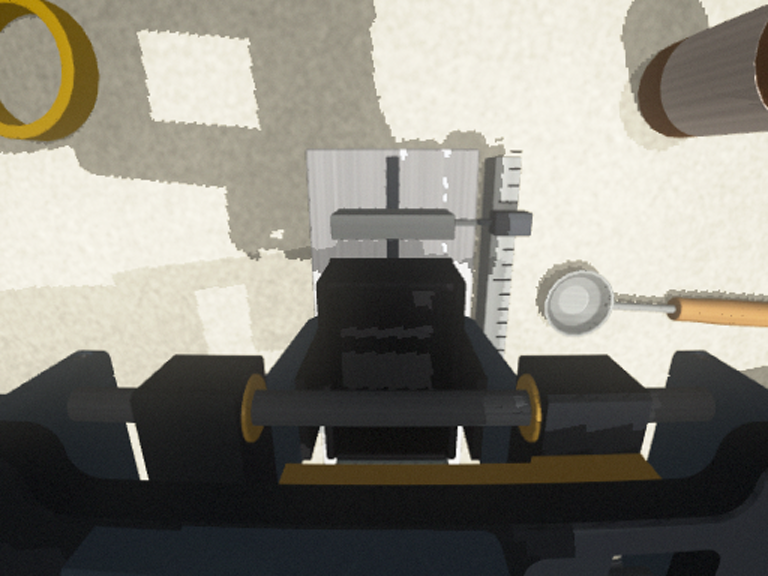

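View pics/s10.png

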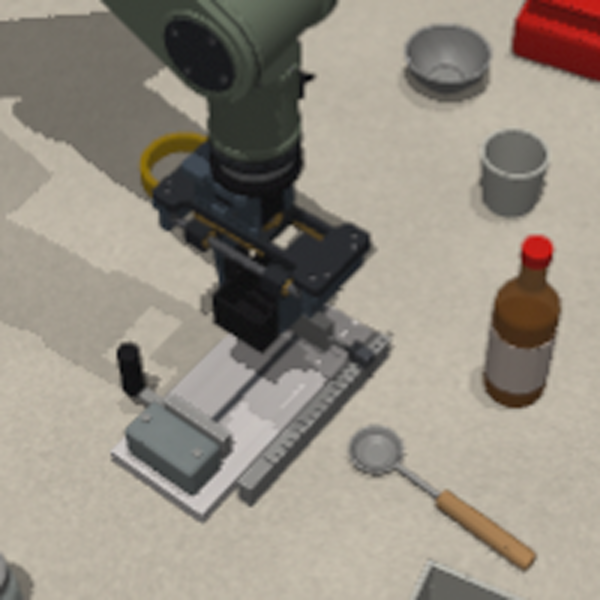

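```bash
python3 - <<'E'
from fit2 import *
f=load('w10')
z0=110-10.3
for n,l,z in(('traybot',[(329,258.5),(455,258.5)],z0),('trayrim',[(317,281),(466,281)],z0+40),('stopnear top',[(331,237),(455,237)],56),('stop far top',[(331,211),(455,211)],56),('ptr',[(486,221)],36),('bedfar',[(306,150),(478,151)],18)):
    print(n,G(q,atz(f,uz(l,1.5,0,0),z)).round(1))
print(G(q,[state()['ee_pos']]))
im=cv2.cvtColor(f['frame'],cv2.COLOR_RGB2BGR)
cv2.imwrite('pics/w10z.png',cv2.resize(im[90:200,195:365],None,fx=4.5,fy=4.5,interpolation=cv2.INTER_CUBIC))
E
```

```text
traybot [[-29.3 147.4]
 [ 29.2 147.4]]
trayrim [[-27.7 147.9]
 [ 27.1 147.8]]
stopnear top [[-34.6 150.2]
 [ 35.7 150.1]]
stop far top [[-34.  164.8]
 [ 35.1 164.7]]
ptr [[ 57.5 156.7]]
bedfar [[-53.9 199. ]
 [ 54.1 198.3]]
[[ -0.45131179 107.5999811 ]]
```

View pics/w10z.png

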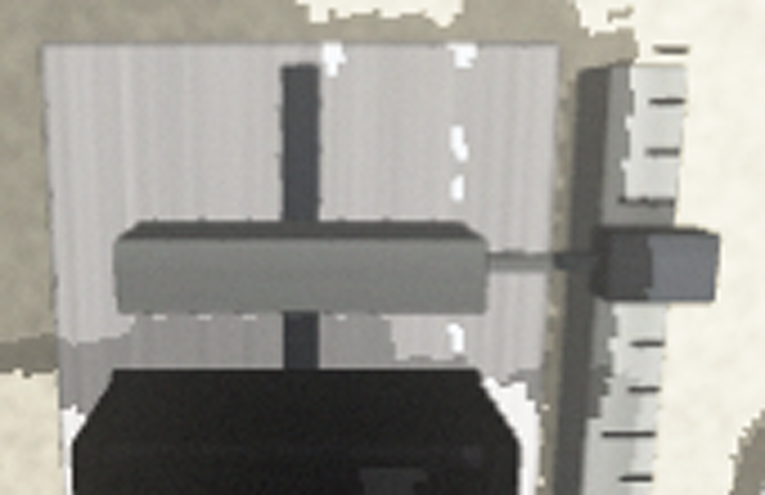

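```bash
python3 -m creep '[[1,-1.5,0,20,0,0,0],[1,0,0,30,0,0,0],[1,0,0,20,0,0,0],[1,0,0,6,0,0,0],[1,0,0,0,0,0,0]]';python3 -m creep '[[1,0,0,0,0,0,0],[1,0,0,0,0,0,0]]'; python3 - <<'E'
from h import *
f=save('wrist','w11'); s=state();print(s['ee_pos'],s['ee_rot'],s['force'],s['time_s'],s['gripper_width'])
im=cv2.imread('pics/w11.png'); cv2.imwrite('pics/w11z.png',cv2.resize(im[60:230,150:400],None,fx=3,fy=3,interpolation=cv2.INTER_CUBIC))
E
```

```text
time_s: 20.0
ee_pos: [571.6, -64.8, 34.6]
ee_rot: [180.0, 0.0, 78.6]
force: [-0.1, -0.5, -1.3]
gripper_width: 56.1
time_s: 20.25
ee_pos: [572.1, -64.8, 35.2]
ee_rot: [179.9, -0.0, 78.6]
force: [-0.5, -0.6, -0.4]
gripper_width: 55.6
[571.95797532 -64.79160278  35.04726254] [ 1.79916199e+02 -8.57458720e-04  7.86365431e+01] [-0.08751174 -0.93247073 -1.10039674] 20.3 56.08397060331817
```

View pics/w11z.png

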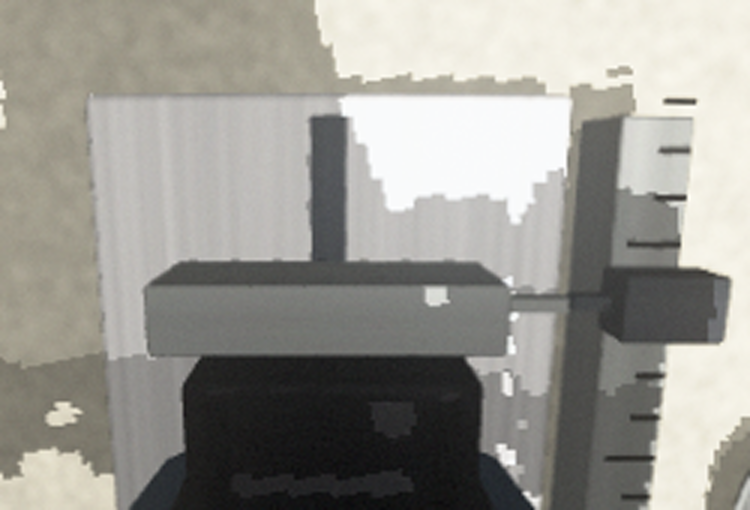

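```bash
python3 -m creep '[[1,0,0,3,0,0,0],[1,0,0,2,0,0,0],[1,0,0,0.7,0,0,0],[1,0,0,0,0,0,0],[1,0,0,0,0,0,0]]';python3 -m creep '[[1,0,0,0.5,0,0,0],[1,0,0,0,0,0,0],[1,0,0,0,0,0,0]]'
```

```text
time_s: 20.92
ee_pos: [571.5, -64.7, 28.6]
ee_rot: [180.0, 0.0, 78.6]
force: [-0.5, 0.7, -1.0]
gripper_width: 55.7
time_s: 21.3
ee_pos: [571.5, -64.7, 28.5]
ee_rot: [180.0, 0.0, 78.6]
force: [-1.9, 0.8, 5.8]
gripper_width: 56.0
```

```bash
python3 -m creep '[[1,0.8,0,-0.3,0,0,0],[1,0.7,0,0,0,0,0],[1,0,0,0,0,0,0],[0.35,0,0,0,0,0,0],[0.3,0,0,0,0,0,0]]';python3 -m creep '[[0.3,0,0,0,0,0,0],[0.3,0,0,0,0,0,0],[0.3,0,0,-5,0,0,0],[0.3,0,0,-15,0,0,0],[0.3,0,0,-40,0,0,0]]'; python3 -m creep '[[0.3,0,0,-60,0,0,0],[0.3,-40,0,-10,0,0,0],[0.3,0,0,0,0,0,0],[0.3,0,0,0,0,0,0]]'; python3 - <<'E'
from h import *
f=save('wrist','w12',scale=1.5); s=state();print(s['ee_pos'],s['ee_rot'],s['force'],s['time_s'],s['gripper_width'])
save('scene','s12',crop=(150,160,310,300),scale=4)
E
```

```text
time_s: 21.92
ee_pos: [571.6, -63.0, 27.9]
ee_rot: [-180.0, -0.0, 78.6]
force: [0.2, 0.7, -0.2]
gripper_width: 63.1
time_s: 22.55
ee_pos: [570.6, -63.1, 88.3]
ee_rot: [-179.8, 0.0, 78.6]
force: [0.8, -0.5, -0.4]
gripper_width: 63.9
time_s: 23.05
ee_pos: [563.6, -102.2, 158.6]
ee_rot: [-180.0, -0.0, 78.6]
force: [-0.7, 0.2, -0.4]
gripper_width: 63.7
[ 563.54853594 -101.86425495  158.14870071] [-1.79946151e+02 -2.10862760e-02  7.86385782e+01] [0.36738335 1.03747413 0.61494238] 23.1 63.609700886881754
```

View pics/w12.png

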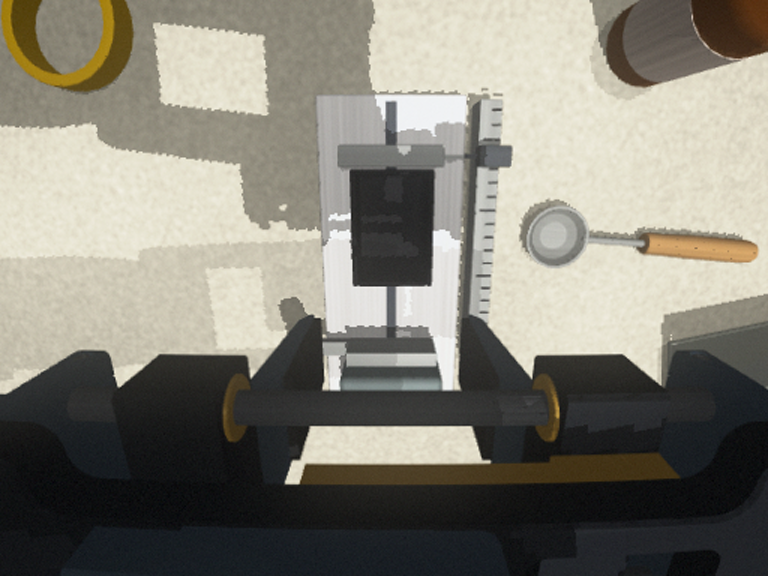

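View pics/s12.png

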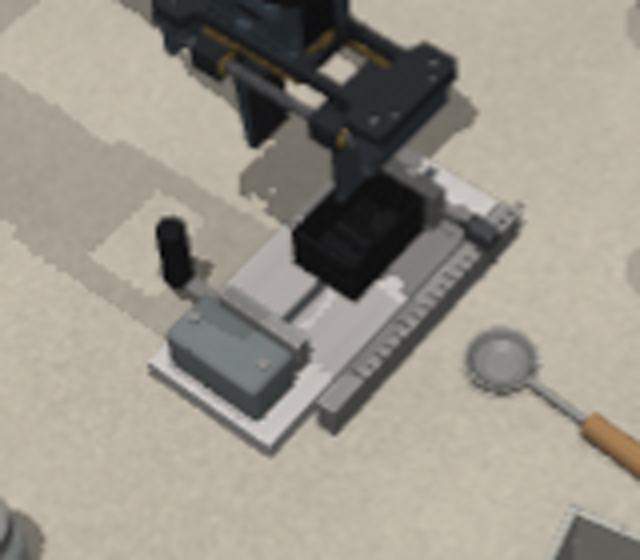

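```bash
python3 - <<'E'
from fit2 import *
f=load('w12')
im=cv2.cvtColor(f['frame'],cv2.COLOR_RGB2BGR)
cv2.imwrite('pics/w12z.png',cv2.resize(im[55:200,205:355],None,fx=4,fy=4,interpolation=cv2.INTER_CUBIC))
w=G(q,atz(f,uz([(350,170),(433.5,170),(432.5,286),(352.5,286)],1.5,0,0),58));print(w,w.mean(0))
print('stopnear',G(q,atz(f,uz([(338,167),(444,167)],1.5,0,0),56)))
E
```

```text
[[-26.46324165 146.79453615]
 [ 28.16336555 146.68890879]
 [ 29.57486988  67.56279279]
 [-27.02415676  67.66901557]] [  1.06270926 107.17881333]
stopnear [[-34.51550411 148.74799119]
 [ 35.23969097 148.6085081 ]]
```

View pics/w12z.png

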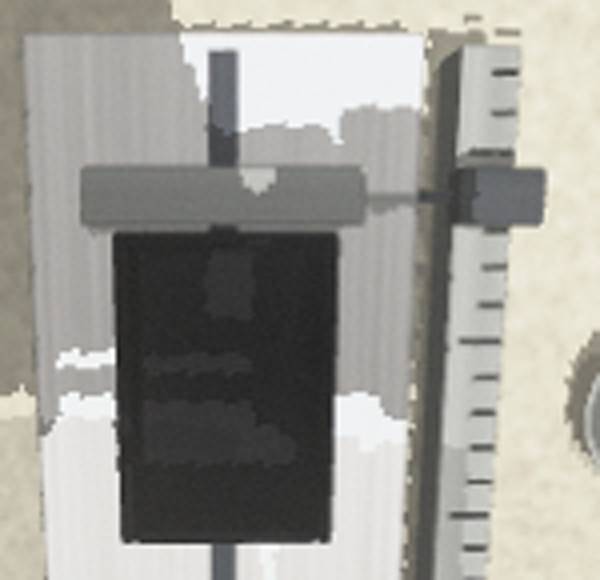

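Tray end is about 2 mm from the stop, centred to about 1 mm and square. The fingers line up at about (400–440,197) and the arm is clear. Handing in.

```bash
python3 -c "
from workcell import job_done,state
print(job_done()); print(state()['time_s'])"
```

```text
the job is handed in; nothing more can be done
None
the job is handed in; nothing more can be done
```

I finished the job and handed it in at about 23 s of robot time; no verdict was reported.

- **Slide and stop:** I drew the slide out about 137 mm by the knob and held it over 0.5 s, with the stop's index level with the pointer to within about 1 mm. I then eased it home at about 80 mm/s or less. I let go only once the force reversed and the knob was back where it started.
- **Tray:** It was set down on the bed, its end about 2 mm short of the stop. That puts its centre about 49 mm behind the index; the allowed range is 44 to 56 mm. It was about 1 mm off centre and square to under 1°.
- **Last pictures:** The stop's index and the pointer still lined up, and the slide was home. The gripper was open and clear, and the things in view had not visibly moved.
- **Disagreements:** The first gauge fit from the two fixed cameras was 3 to 5 mm off at the knob. I used the wrist camera and the arm's own readings instead, and these agreed within about 1.5 mm. No other check failed.

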